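# Set the species selector of a wood moisture meter in its test jig

## Task

Lay the moisture meter flat, selector up, in the nest of the wooden test jig, either way round, and let go of it there. Then turn its selector fully anticlockwise to the end stop and, from that stop, exactly five clicks clockwise. Leave the meter lying in the nest, touch nothing at the end, and leave the other tools where they are.

Things in the scene. Friction and masses are not known exactly. Their poses are not given: they have to be found in the camera images.
- meter: Moisture meter lying flat, loose, about 0.44 kg: grey case 160 long (x), 56 wide (y), 36 high, with a black nose 42 wide as the last 24 mm at +x, a display behind it, the black selector at the -x end. Origin: centre of the underside; z up. Grip it across the 56 mm sides at mid-length. On the bare table it twists along with the selector; in the nest it cannot.
- dial_grip (a point): On the selector's axis, 26 mm above the meter's top face, 35 mm from the meter's centre towards its -x; turns with the selector: a black bar 38 long, 13 thick, spanning 6 to 32 mm above the top face, on a disc 44 across and 6 thick. x runs along the bar to its narrow end with the white line (pointer), z up. At the end stop the pointer is 150 degrees anticlockwise from the meter's +x.
- dial (a joint): Selector angle, rad: 0 at the anticlockwise end stop, growing clockwise seen from above, to 5.236 at the other stop (hard). A click (detent) every 0.5236 rad (30 degrees), from 0 on; let go, it snaps to the nearest. It takes about 0.07 N m to turn over a click. Starts on click 2, 3 or 4.
- nest (a point): Centre of the nest of the test jig (fixed), on its board's top face, 20 mm above the table; x along the nest, z up. The board is pale, 220 (x) by 120 (y). Dark stops 12 thick and 16 high enclose the nest, 166 by 62 mm (3 mm play all round the meter): a bar across each end, and on each long side a 36 mm piece at either end; the middle 94 mm is open for the fingers.
- screwdriver: Loose screwdriver lying between the meter and the jig; leave alone.
- wax_tin: Loose tin, 52 across, 30 high; leave alone.
- offcut: Loose dark wood offcut 110 x 45 x 30; leave alone.
- glue: Loose glue bottle 60 across, 160 high; leave alone.
- tape: Loose tape measure 70 x 35 x 65 high; leave alone.
- hammer: Loose hammer lying at the back; leave alone.
- plane: Loose small hand plane 160 long, 77 high, at the back; leave alone.

How it is judged:
By the outcome, as a careful person would: the job done as asked, in the order asked, and still so for the second after the job is handed in, with the robot touching nothing.
It also fails if it takes over 72 s, if anything falls off the work surface, if the arm or the gripper's body presses on something with over 40 N, if the wrist force passes 120 N, or if a joint passes its speed limit or range.

## Robot

A 6-joint arm with a two-finger parallel gripper is mounted at the origin on the work surface. World frame = base frame: x ahead of the robot, y to its left, z up, the work surface at z = 0. Lengths are in m, angles in rad, forces in N, time in s.
With the tool pointing down it reaches from about 0.275 to 0.85 m from the base axis. Payload 5.2 kg.
Tool frame: the origin (TCP) lies midway between the tips of the shut fingers; the grasp point (between the pads) lies 19 mm behind it; z points along the fingers, y is the line along which they close (so a half turn about z gives the same grasp; the last joint's range is limited). The gripper opens to 85 mm and grips with 20 to 120 N. Pads are 22 mm wide; open, the fingers measure 114 mm over their backs; the gripper's body (76 mm by 85 mm) begins 54 mm behind the grasp point. The pads swing forward as they close: fully open they stand 13 mm farther back than shut.
Start: joints at [1.027, 0.259, 1.535, -0, 1.348, -0.203], TCP at [0.184, 0.518, 0.231] pointing down, gripper open.
Joint ranges: [-3.14, 3.14], [-0.91, 2.08], [0.19, 2.58], [-1.22, 4.36], [0.22, 2.71], [-3.12, 3.12]. Speed limits (rad/s): [2.57, 2.57, 3.14, 3.14, 3.14, 3.14].

## Interface

Orientations are given as a 3x3 rotation matrix whose columns are the frame's x, y, z axes.
In Python, from cell import bot, imaging gives the robot as it stands (bot), with the cameras (imaging).
- The arm moves only by the shell command python3 shift.py 'ROWS'. ROWS is a JSON list of rows, 1 to 5 of them, each written [opening, [dx, dy, dz], [rx, ry, rz]]: the opening from 0.0 (shut) to 1.0 (fully open), then dx, dy, dz in m, then a rotation vector rx, ry, rz in rad; each row shifts and turns the commanded pose from where the row before left it, along the tool's axes as they then stand; what a row does not reach is not made up. A row lasts 1/10 s, in which the tool goes at most 0.05 m and 0.15 rad, less where a joint would pass 70% of its speed; a pose out of reach is approached as far as the arm can. The fingers move at their own pace and stop on an object; the grip force is fixed at half the most. Time passes only in rows, so rows that do not move let the fingers close. It prints the time, the measured TCP pose, the force, the opening and the grip force at its end. Input that does not fit is refused with a message, and nothing moves.
- bot.observe(): the state, without advancing time (a new reading comes with each control period).
- imaging.get_image(name): name is "scene" or "top" or "wrist"; returns the picture (480x640x3 uint8, red, green, blue); there is no depth.
- imaging.camera_info(name): a dict with "vertical_fov" (degrees; the focal length in pixels is half the picture's height over the tangent of half this angle, whatever the lens; pixels are square), "cx", "cy" (the principal point, pixels), "k1" (the pictures are not rectified: a ray, as slopes to the right and down, at radius r is drawn at 1 + k1 r^2 times it, then the intrinsics apply), "rvec" (rotation vector, rad) and "tvec" (3), from world to camera coordinates, as OpenCV has them; the wrist camera has in their place "mount" (4x4, takes a point from camera to tool coordinates, whose origin is the TCP and whose axes are the flange's). Camera axes: x right, y down, z forward; pixel columns grow to the right and rows downward; lengths in m; the calibration is good to about 2 mm. A picture is of the moment at which its call begins: read the wrist's pose just before it. camera_info takes no time and is no camera call.
- bot.job_done(): hands the job in; it is judged then, once.
The state is a dict: "clock": time; "q": joint angles; "joint_velocities": joint speeds; "joint_efforts": joint torques, N m; "position": TCP position; "tool_rot": TCP orientation; "wrist_force": force on the tool from outside, world axes, zero at the start; "torque": the same for the moment, N m; "width": opening from 0.0 (shut) to 1.0 (fully open); "grasp_force": force on a finger pad.
Only numpy, scipy, OpenCV 4.12 (cv2) and the standard library are available. Lean on these libraries where they do the work, as an engineer would, in place of code of your own. Each camera call takes 0.05 s, during which the arm holds its last target. There are 200 camera calls.

## Working session

There is one attempt and no reset: what is moved stays moved. The work goes in short steps, Python scripts to look and compute and a shell command to move; the robot and the scene stay as the last step left them, time stands still between calls to the robot, and variables do not carry over. Pictures are saved under pics/ and viewed, at most 10 in all, crops included, and the job is handed in when it is done.

```bash
ls; mkdir -p pics; cat > h.py <<'E'
import numpy as np, cv2
from cell import bot, imaging
def K(i):
    f=240/np.tan(np.radians(i["vertical_fov"])/2); return f,i["cx"],i["cy"],i["k1"]
def pose(n,s=None):
    i=imaging.camera_info(n)
    if n!="wrist":
        R=cv2.Rodrigues(np.array(i["rvec"],float))[0]; t=np.array(i["tvec"],float).ravel()
        return i,R.T,-R.T@t
    s=s or bot.observe(); M=np.array(i["mount"]); Rt=np.array(s["tool_rot"]); p=np.array(s["position"])
    return i,Rt@M[:3,:3],Rt@M[:3,3]+p
def px2w(n,uv,z,s=None):
    i,R,c=pose(n,s); f,cx,cy,k=K(i); out=[]
    for u,v in uv:
        d=np.array([(u-cx)/f,(v-cy)/f]); x=d.copy()
        for _ in range(30): x=d/(1+k*(x@x))
        r=R@np.array([x[0],x[1],1]); out.append(c+r*(z-c[2])/r[2])
    return np.array(out)
def w2px(n,P,s=None):
    i,R,c=pose(n,s); f,cx,cy,k=K(i); q=(np.atleast_2d(P)-c)@R; x=q[:,:2]/q[:,2:]
    x=x*(1+k*(x**2).sum(1,keepdims=True)); return x*f+[cx,cy]
def snap(n,name):
    im=imaging.get_image(n); cv2.imwrite(f"pics/{name}.png",im[:,:,::-1]); return im
E
python3 - <<'E'
from h import *
for n in("top","scene","wrist"):
    print(n,imaging.camera_info(n)); 
s=bot.observe(); print(s)
snap("top","top0"); snap("wrist","wr0")
E
```

```text
cell.py
pics
shift.py
top {'vertical_fov': 56.407754210194, 'cx': 327.0258079694084, 'cy': 237.67691138681542, 'k1': 0.03693213377263002, 'rvec': array([ 2.15533099, -2.10404648,  0.19716994]), 'tvec': array([-0.02067456,  0.57068   ,  0.94073186])}
scene {'vertical_fov': 47.3844533868096, 'cx': 321.71487968611257, 'cy': 243.1605940646768, 'k1': -0.0032883264435760863, 'rvec': array([ 1.48032953,  1.9590886 , -0.88678858]), 'tvec': array([ 0.16688613, -0.28369047,  1.75246316])}
wrist {'vertical_fov': 59.73357219767753, 'cx': 326.50506063969533, 'cy': 233.00743269473398, 'k1': -0.027302958435841358, 'mount': array([[ 1.24422245e-03, -9.58027604e-01, -2.86673266e-01,
         7.25911561e-02],
       [ 9.99999218e-01,  1.15566566e-03,  4.78111834e-04,
         1.00462446e-04],
       [-1.26745886e-04, -2.86673637e-01,  9.58028293e-01,
        -1.42725848e-01],
       [ 0.00000000e+00,  0.00000000e+00,  0.00000000e+00,
         1.00000000e+00]])}
{'clock': 0.0, 'q': array([ 1.02719979e+00,  2.59343662e-01,  1.53605885e+00,  1.72827151e-05,
        1.34796019e+00, -2.02812794e-01]), 'joint_velocities': array([ 0.00022209,  0.00111538,  0.00028559,  0.00027193,  0.0002337 ,
       -0.00200684]), 'joint_efforts': array([-9.09408554e-04, -4.46024895e+01, -2.90566009e+01, -5.36219377e-04,
        1.18227190e-02, -1.61841518e-05]), 'position': array([0.18353901, 0.51794188, 0.23048404]), 'tool_rot': array([[-9.42491554e-01,  3.34228673e-01, -9.29922582e-04],
       [ 3.34229758e-01,  9.42490424e-01, -1.50618007e-03],
       [ 3.73034563e-04, -1.73036980e-03, -9.99998433e-01]]), 'wrist_force': array([ 0.70032523,  0.52071816, -0.06352378]), 'torque': array([ 0.00921174, -0.03048129,  0.03410207]), 'grasp_force': 0.0, 'width': 1.0027485762929307}
```

View pics/top0.png

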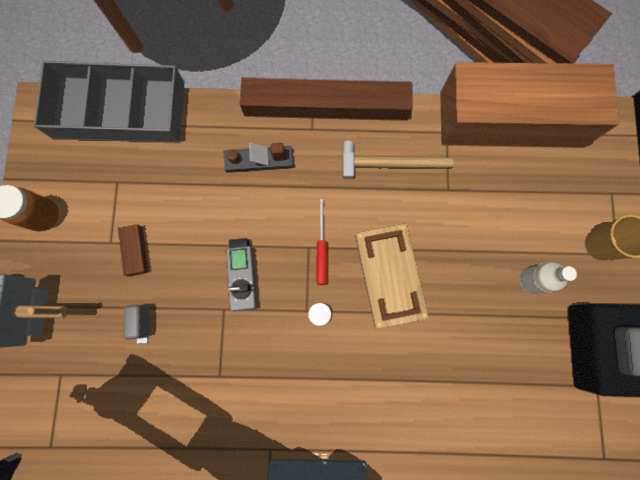

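The top view shows the meter at about (241,275) with its nose up (+x), the jig at (392,276), and the screwdriver and tin between them. I'll enlarge the meter and jig.

```bash
python3 - <<'E'
from h import *
print(w2px("top",[[0.184,0.518,0.231],[0,0,0],[.5,0,0],[.5,.3,0]]))
im=cv2.imread("pics/top0.png")
a=cv2.resize(im[225:325,205:275],None,fx=5.5,fy=5.5,interpolation=cv2.INTER_CUBIC)
b=cv2.resize(im[215:335,345:440],None,fx=4,fy=4,interpolation=cv2.INTER_CUBIC)
c=np.zeros((550,385+380,3),np.uint8); c[:550,:385]=a; c[:480,385:]=b
cv2.imwrite("pics/crop0.png",c)
E
```

```text
[[ -1.42832733 444.83817604]
 [317.05664593 512.85570072]
 [323.12911441 271.94470451]
 [192.2306047  268.8997334 ]]
```

View pics/crop0.png

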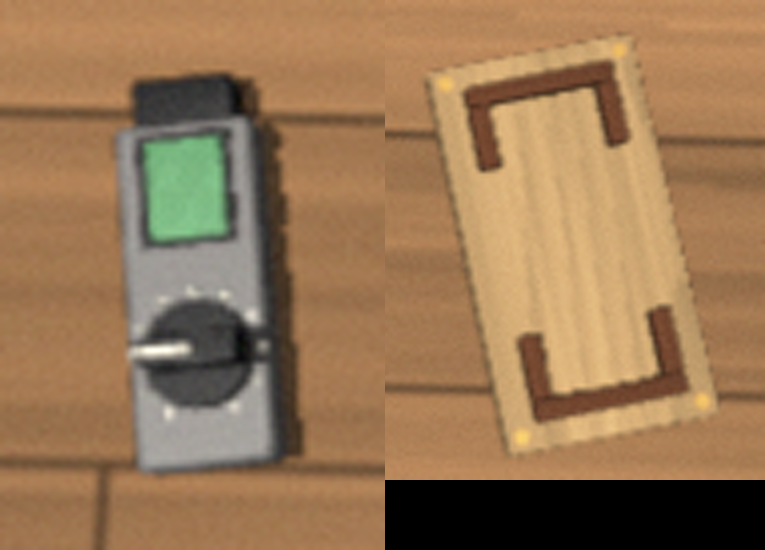

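The meter's nose points to +x with the pointer at about +y (click 2). Board corners are at crop (430,72), (632,37), (718,410) and (510,455).

```bash
python3 - <<'E'
from h import *
A=lambda L:[(205+u/5.5,225+v/5.5) for u,v in L]
B=lambda L:[(345+(u-385)/4,215+v/4) for u,v in L]
m=px2w("top",A([(120,130),(252,122),(272,464),(142,470),(135,85),(228,78),(199,350)]),.036); print(m.round(4))
print([np.linalg.norm(m[i]-m[j]).round(4) for i,j in((0,1),(2,3),(0,3),(1,2))])
b=px2w("top",B([(430,72),(632,37),(718,410),(510,455)]),.02); print(b.round(4),b.mean(0))
print([np.linalg.norm(b[i]-b[j]).round(4) for i,j in((0,1),(2,3),(0,3),(1,2))])
for P in (m[0]-m[3],m[1]-m[2],b[0]-b[3],b[1]-b[2]): print(np.degrees(np.arctan2(P[1],P[0])))
E
```

```text
[[0.5434 0.2162 0.036 ]
 [0.548  0.163  0.036 ]
 [0.411  0.1476 0.036 ]
 [0.4075 0.1988 0.036 ]
 [0.5621 0.2113 0.036 ]
 [0.5659 0.1738 0.036 ]
 [0.4553 0.1791 0.036 ]]
[np.float64(0.0534), np.float64(0.0513), np.float64(0.137), np.float64(0.1379)]
[[ 0.5893 -0.0738  0.02  ]
 [ 0.6126 -0.1897  0.02  ]
 [ 0.4027 -0.2352  0.02  ]
 [ 0.3754 -0.1203  0.02  ]] [ 0.49501175 -0.15474353  0.02      ]
[np.float64(0.1182), np.float64(0.1182), np.float64(0.2188), np.float64(0.2148)]
7.333338218910176
6.4285333138134595
12.27012654202763
12.244063357256758
```

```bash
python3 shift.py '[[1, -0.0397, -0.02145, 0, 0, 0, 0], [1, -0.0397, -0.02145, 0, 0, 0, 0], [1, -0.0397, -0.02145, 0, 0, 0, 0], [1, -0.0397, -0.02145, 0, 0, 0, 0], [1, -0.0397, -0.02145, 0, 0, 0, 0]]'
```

```text
refused: ROWS must be rows with the three-number parts in brackets of their own. Nothing was moved.
```

The error is about the shape of the input: rows with the three-number parts in brackets of their own. Fixing that and sending the same move.

```bash
python3 shift.py '[[1, [-0.0397, -0.02145, 0], [0, 0, 0]], [1, [-0.0397, -0.02145, 0], [0, 0, 0]], [1, [-0.0397, -0.02145, 0], [0, 0, 0]], [1, [-0.0397, -0.02145, 0], [0, 0, 0]], [1, [-0.0397, -0.02145, 0], [0, 0, 0]]]'
python3 shift.py '[[1, [-0.0397, -0.02145, 0], [0, 0, 0]], [1, [-0.0397, -0.02145, 0], [0, 0, 0]], [1, [-0.0397, -0.02145, 0], [0, 0, 0]], [1, [-0.0397, -0.02145, 0], [0, 0, 0]], [1, [-0.0397, -0.02145, 0], [0, 0, 0]]]'
python3 shift.py '[[1, [0, 0, 0], [0, 0, -0.115]], [1, [0, 0, 0], [0, 0, -0.115]], [1, [0, 0, 0], [0, 0, -0.115]], [1, [0, 0, 0], [0, 0, -0.115]], [1, [0, 0, 0], [0, 0, 0]]]'
python3 - <<'E'
from h import *
s=bot.observe(); snap("wrist","w1"); print(s["clock"],s["position"],s["tool_rot"],s["q"],s["joint_velocities"])
E
```

```text
clock: 0.6
position: [0.3357, 0.3494, 0.231]
tool_rot: [[-0.943, 0.334, -0.0], [0.334, 0.943, -0.0], [0.0, -0.0, -1.0]]
wrist_force: [0.5, 1.5, 0.7]
width: 1.001
grasp_force: 0.0
clock: 1.1
position: [0.487, 0.1819, 0.231]
tool_rot: [[-0.942, 0.334, -0.001], [0.334, 0.942, 0.0], [0.001, -0.0, -1.0]]
wrist_force: [0.2, 0.0, 0.2]
width: 1.001
grasp_force: 0.0
clock: 1.6
position: [0.486, 0.1834, 0.2309]
tool_rot: [[-0.993, -0.12, -0.001], [-0.12, 0.993, -0.0], [0.001, -0.0, -1.0]]
wrist_force: [0.2, 0.2, 0.8]
width: 0.999
grasp_force: 0.0
1.6 [0.48604266 0.18337216 0.23086972] [[-9.92818506e-01 -1.19626134e-01 -1.00082345e-03]
 [-1.19626064e-01  9.92819011e-01 -1.29798445e-04]
 [ 1.00916383e-03 -9.14172869e-06 -9.99999491e-01]] [ 1.45812495e-01  2.04589896e-01  1.60663995e+00  1.74939690e-05
  1.33137187e+00 -1.54490129e+00] [ 0.0025983  -0.00152273 -0.00172613 -0.00030948 -0.00137178  0.11828613]
```

View pics/w1.png

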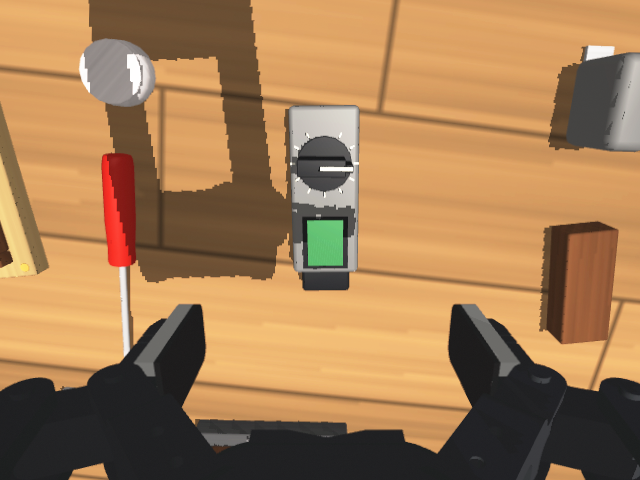

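The meter is straight in the wrist view: case corners (290,107), (359,107), (357,271) and (293,271), dial centre (324,163), pointer at (352,169).

```bash
python3 - <<'E'
from h import *
m=px2w("wrist",[(290,107),(359,107),(357,271),(293,271)],.036);print(m.round(4))
print([np.linalg.norm(m[i]-m[j]).round(4) for i,j in((0,1),(2,3),(0,3),(1,2))])
for P in (m[3]-m[0],m[2]-m[1]): print(np.degrees(np.arctan2(P[1],P[0])))
d=px2w("wrist",[(324,163),(352,169)],.062); print(d, np.degrees(np.arctan2(*(d[1]-d[0])[1::-1])))
c=m.mean(0); f=np.radians(6.9); print(c, "end mid",m[:2].mean(0), "centre from -x end", m[:2].mean(0)+.08*np.array([np.cos(f),np.sin(f),0]))
x=np.array([np.cos(f),np.sin(f),0]);print("centre from dial",d[0]+.035*x)
E
```

```text
[[0.4162 0.1467 0.036 ]
 [0.4099 0.1998 0.036 ]
 [0.5452 0.2171 0.036 ]
 [0.5517 0.162  0.036 ]]
[np.float64(0.0535), np.float64(0.0555), np.float64(0.1364), np.float64(0.1364)]
6.444585199774366
7.276974134899366
[[0.45286288 0.17768644 0.062     ]
 [0.45482249 0.19891438 0.062     ]] 84.72579513736001
[0.48077044 0.18142164 0.036     ] end mid [0.41307116 0.17327615 0.036     ] centre from -x end [0.49249174 0.18288709 0.036     ]
centre from dial [0.48760938 0.18189123 0.062     ]
```

```bash
python3 shift.py '[[1, [-0.0044, -0.0009, 0.045], [0, 0, 0]], [1, [0, 0, 0.05], [0, 0, 0]], [1, [0, 0, 0.05], [0, 0, 0]], [1, [0, 0, 0.04], [0, 0, 0]], [1, [0, 0, 0.025], [0, 0, 0]]]'
python3 shift.py '[[1, [0, 0, 0.013], [0, 0, 0]], [1, [0, 0, 0], [0, 0, 0]], [0, [0, 0, 0], [0, 0, 0]], [0, [0, 0, 0], [0, 0, 0]], [0, [0, 0, 0], [0, 0, 0]]]'
python3 shift.py '[[0, [0, 0, 0], [0, 0, 0]], [0, [0, 0, 0], [0, 0, 0]], [0, [0, 0, 0], [0, 0, 0]]]'
```

```text
clock: 2.15
position: [0.4885, 0.1829, 0.0181]
tool_rot: [[-0.993, -0.116, -0.005], [-0.116, 0.993, -0.001], [0.005, -0.0, -1.0]]
wrist_force: [0.7, 0.2, -0.5]
width: 1.001
grasp_force: 0.0
clock: 2.65
position: [0.4924, 0.1834, 0.0103]
tool_rot: [[-0.993, -0.119, 0.004], [-0.119, 0.993, 0.001], [-0.004, 0.0, -1.0]]
wrist_force: [-0.1, -0.2, 4.5]
width: 0.642
grasp_force: 65.3
clock: 2.95
position: [0.4923, 0.1834, 0.0103]
tool_rot: [[-0.993, -0.119, 0.004], [-0.119, 0.993, 0.001], [-0.004, 0.0, -1.0]]
wrist_force: [-0.5, 0.6, 6.7]
width: 0.644
grasp_force: 65.5
```

```bash
python3 shift.py '[[0, [0, 0, -0.02], [0, 0, 0]], [0, [0, 0, -0.035], [0, 0, 0]], [0, [0, 0, -0.04], [0, 0, 0]], [0, [0, 0, -0.035], [0, 0, 0]], [0, [0, 0, -0.02], [0, 0, 0]]]'
python3 shift.py '[[0, [0.0025, -0.026, 0], [0, 0, 0]], [0, [0.004, -0.035, 0], [0, 0, 0]], [0, [0.005, -0.04, 0], [0, 0, 0]], [0, [0.005, -0.045, 0], [0, 0, 0]], [0, [0.005, -0.045, 0], [0, 0, 0]]]'
python3 shift.py '[[0, [0.005, -0.045, 0], [0, 0, 0]], [0, [0.005, -0.04, 0], [0, 0, 0]], [0, [0.004, -0.035, 0], [0, 0, 0]], [0, [0.002, -0.025, 0], [0, 0, 0]], [0, [0, 0, 0], [0, 0, -0.0925]]]'
python3 shift.py '[[0, [0, 0, 0], [0, 0, 0]], [0, [0, 0, 0], [0, 0, 0]]]'
python3 - <<'E'
from h import *
s=bot.observe(); snap("wrist","w2"); print(s["clock"],s["position"],s["tool_rot"])
E
```

```text
clock: 3.45
position: [0.4918, 0.1834, 0.1619]
tool_rot: [[-0.993, -0.119, 0.005], [-0.119, 0.993, 0.001], [-0.005, 0.0, -1.0]]
wrist_force: [1.1, -0.5, -3.9]
width: 0.644
grasp_force: 65.4
clock: 3.95
position: [0.4915, -0.0103, 0.1587]
tool_rot: [[-0.993, -0.12, 0.0], [-0.12, 0.993, -0.0], [-0.0, -0.0, -1.0]]
wrist_force: [0.4, 0.0, -3.5]
width: 0.64
grasp_force: 65.2
clock: 4.45
position: [0.4935, -0.1585, 0.1586]
tool_rot: [[-0.978, -0.207, 0.001], [-0.207, 0.978, -0.002], [-0.0, -0.002, -1.0]]
wrist_force: [-0.5, 0.6, -3.8]
width: 0.64
grasp_force: 65.3
clock: 4.65
position: [0.493, -0.1545, 0.1583]
tool_rot: [[-0.978, -0.208, -0.0], [-0.208, 0.978, 0.0], [0.0, 0.001, -1.0]]
wrist_force: [0.6, -1.2, -3.7]
width: 0.644
grasp_force: 65.3
4.65 [ 0.49304648 -0.15448345  0.15831376] [[-9.78162788e-01 -2.07839854e-01 -3.94071880e-04]
 [-2.07840031e-01  9.78162713e-01  4.78613855e-04]
 [ 2.85991386e-04  5.50066174e-04 -9.99999808e-01]]
```

View pics/w2.png

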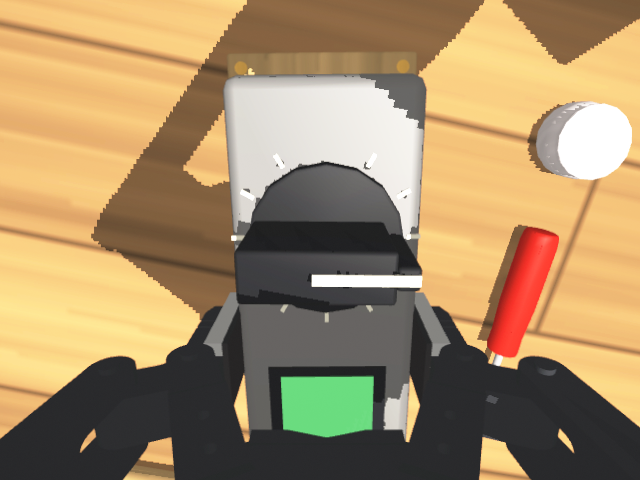

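Board's near edge shows at (229,54)–(416,54), screws at (241,68) and (403,66); the meter's -x end is at (226,80)–(426,78).

```bash
python3 - <<'E'
from h import *
s=bot.observe(); R=np.array(s["tool_rot"]);p=np.array(s["position"])
b=px2w("wrist",[(229,54),(416,54)],.02,s); print(b, np.linalg.norm(b[1]-b[0]), np.degrees(np.arctan2(*(b[1]-b[0])[1::-1]))-90)
f=np.radians(12.2);x=np.array([np.cos(f),np.sin(f),0]); print("nest centre",b.mean(0)+.11*x)
m=px2w("wrist",[(226,80),(426,78)],p[2]+.0257,s); print((m-p)@R, np.linalg.norm(m[1]-m[0]))
print("meter centre in world",m.mean(0)+.08*np.array([.978,.208,0]))
E
```

```text
[[ 0.40288506 -0.2359909   0.02      ]
 [ 0.37834545 -0.12155358  0.02      ]] 0.11703884909501965 12.103048544319734
nest centre [ 0.498131   -0.15552651  0.02      ]
[[ 0.07980305 -0.02669102 -0.02569708]
 [ 0.08036962  0.02621806 -0.02567746]] 0.05291211869242627
meter centre in world [ 0.49315629 -0.15455092  0.18405259]
```

```bash
python3 shift.py '[[0, [0, 0.02, -0.01], [0, 0, 0]], [0, [0, 0.04, -0.02], [0, 0, 0]], [0, [0, 0.04, -0.02], [0, 0, 0]], [0, [0, 0.04, -0.02], [0, 0, 0]], [0, [0, 0.02, -0.01], [0, 0, 0]]]'
python3 shift.py '[[0, [0, 0, 0], [0, 0, 0]], [0, [0, 0, 0], [0, 0, 0]]]'
python3 - <<'E'
from h import *
s=bot.observe(); im=snap("wrist","w3full"); print(s["clock"],s["position"],s["tool_rot"])
cv2.imwrite("pics/w3.png",cv2.resize(im[0:300,0:400,::-1],None,fx=2,fy=2,interpolation=cv2.INTER_CUBIC))
E
```

```text
clock: 5.2
position: [0.459, 0.005, 0.2402]
tool_rot: [[-0.977, -0.212, 0.002], [-0.212, 0.977, 0.001], [-0.002, 0.0, -1.0]]
wrist_force: [0.9, -0.9, -4.5]
width: 0.639
grasp_force: 65.3
clock: 5.4
position: [0.4597, 0.0023, 0.2385]
tool_rot: [[-0.977, -0.212, 0.001], [-0.212, 0.977, -0.001], [-0.001, -0.001, -1.0]]
wrist_force: [0.4, -1.1, -4.0]
width: 0.638
grasp_force: 65.4
5.4 [0.45967654 0.0022609  0.23854749] [[-9.77321858e-01 -2.11757432e-01  8.80190581e-04]
 [-2.11758120e-01  9.77321796e-01 -7.77997158e-04]
 [-6.95482759e-04 -9.46741130e-04 -9.99999310e-01]]
```

View pics/w3.png

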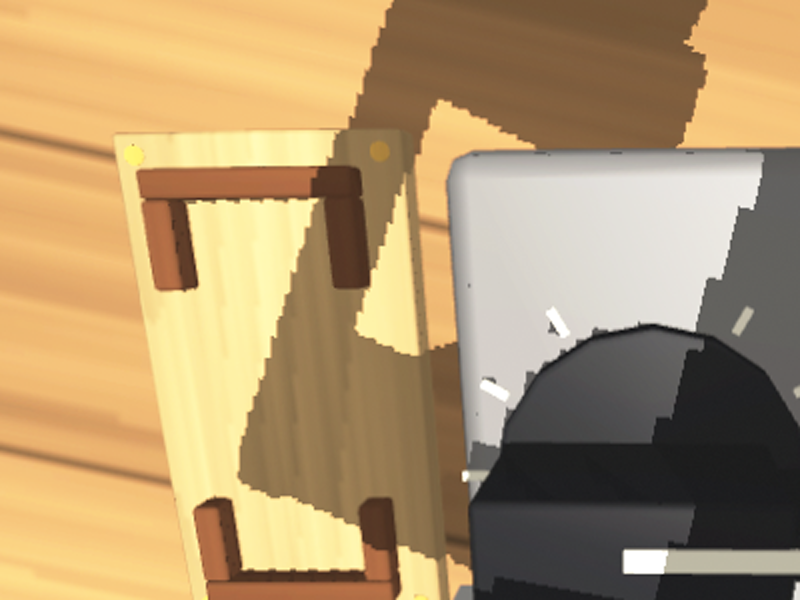

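Board -x corners are at crop (114,134) and (405,130), with the stop frame inside, outer corners (137,171) and (360,167). I'll fit the nest pose to these and overlay the model.

```bash
cat > fit.py <<'E'
from h import *
from scipy.optimize import least_squares
s=dict(position=[0.45967654,0.0022609,0.23854749],tool_rot=[[-9.77321858e-01,-2.11757432e-01,8.80190581e-04],[-2.11758120e-01,9.77321796e-01,-7.77997158e-04],[-6.95482759e-04,-9.46741130e-04,-9.99999310e-01]])
W=lambda q,M:np.c_[q[0]+np.cos(q[2])*M[:,0]-np.sin(q[2])*M[:,1],q[1]+np.sin(q[2])*M[:,0]+np.cos(q[2])*M[:,1],M[:,2]]
M=np.array([(-.11,-.06,.02),(-.11,.06,.02),(-.095,-.043,.036),(-.095,.043,.036),(-.047,-.043,.036)])
U=np.array([(114,134),(405,130),(137,171),(360,167),(155,290)])/2
r=least_squares(lambda q:(w2px("wrist",W(q,M),s)-U).ravel(),[.495,-.155,.21]); print(r.x,np.degrees(r.x[2]),r.fun.reshape(-1,2).round(1))
im=cv2.imread("pics/w3full.png"); im=cv2.resize(im[0:300,0:400],None,fx=2,fy=2,interpolation=cv2.INTER_CUBIC)
def poly(L,c):
    P=w2px("wrist",W(r.x,np.array(L)),s)*2; cv2.polylines(im,[P.round().astype(int)],True,c,1)
poly([(a*.11,b*.06,.02) for a,b in((-1,-1),(-1,1),(1,1),(1,-1))],(255,0,0))
for a in(-1,1):
    poly([(a*.083,-.043,.036),(a*.083,.043,.036),(a*.095,.043,.036),(a*.095,-.043,.036)],(0,255,0))
    for b in(-1,1): poly([(a*.083,b*.031,.036),(a*.083,b*.043,.036),(a*.047,b*.043,.036),(a*.047,b*.031,.036)],(255,255,0))
cv2.imwrite("pics/ov.png",im)
E
python3 fit.py
```

```text
[ 0.49739452 -0.15397053  0.21145539] 12.115501559749712 [[ 0.5 -0.6]
 [ 0.5  0.3]
 [ 0.8 -1. ]
 [-2.9  0.2]
 [ 1.3  1.1]]
```

View pics/ov.png

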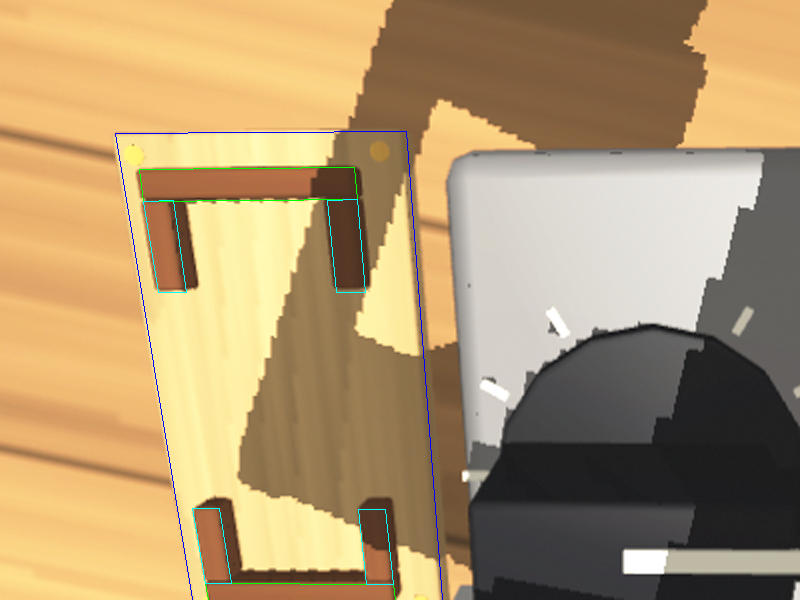

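```bash
python3 shift.py '[[0, [-0.0005, -0.0209, 0], [0, 0, 0]], [0, [-0.0009, -0.04, 0], [0, 0, 0]], [0, [-0.001, -0.04, 0], [0, 0, 0]], [0, [-0.0009, -0.04, 0.02], [0, 0, 0]], [0, [0, -0.02, 0.02], [0, 0, 0]]]'
python3 shift.py '[[0, [0, 0, 0.04], [0, 0, 0]], [0, [0, 0, 0.04], [0, 0, 0]], [0, [0, 0, 0.03], [0, 0, 0]], [0, [0, 0, 0.02], [0, 0, 0]], [0, [0, 0, 0.013], [0, 0, 0]]]'
python3 shift.py '[[0, [0, 0, 0], [0, 0, 0]], [0, [0, 0, 0], [0, 0, 0]], [0, [0, 0, 0], [0, 0, 0]]]'
python3 - <<'E'
from h import *
s=bot.observe(); R=np.array(s["tool_rot"]); print(s["position"],R, (np.array([.497,-.1543,.0503])-s["position"])@R)
E
```

```text
clock: 5.95
position: [0.4976, -0.1598, 0.1973]
tool_rot: [[-0.978, -0.206, 0.001], [-0.206, 0.978, -0.002], [-0.0, -0.002, -1.0]]
wrist_force: [0.6, 0.5, -4.2]
width: 0.64
grasp_force: 65.5
clock: 6.45
position: [0.4951, -0.1556, 0.0522]
tool_rot: [[-0.978, -0.208, -0.004], [-0.208, 0.978, 0.002], [0.004, 0.003, -1.0]]
wrist_force: [-0.2, -0.1, -3.9]
width: 0.642
grasp_force: 65.3
clock: 6.75
position: [0.4975, -0.1559, 0.056]
tool_rot: [[-0.978, -0.209, 0.001], [-0.209, 0.978, -0.001], [-0.001, -0.001, -1.0]]
wrist_force: [0.3, 0.4, -4.1]
width: 0.646
grasp_force: 65.3
[ 0.49745771 -0.15589399  0.05597097] [[-9.77828023e-01 -2.09406266e-01  1.17205634e-03]
 [-2.09407216e-01  9.77828229e-01 -7.56306835e-04]
 [-9.87694387e-04 -9.84975073e-04 -9.99999027e-01]] [0.00011937 0.00166008 0.00566923]
```

```bash
python3 shift.py '[[0, [0, 0.0017, 0.003], [0, 0, 0]], [0, [0, 0, 0.006], [0, 0, 0]], [0, [0, 0, 0.004], [0, 0, 0]], [0, [0, 0, 0.003], [0, 0, 0]], [0, [0, 0, 0], [0, 0, 0]]]'
python3 shift.py '[[0, [0, 0, 0.004], [0, 0, 0]], [0, [0, 0, 0.003], [0, 0, 0]], [0, [0, 0, 0.002], [0, 0, 0]], [0, [0, 0, 0], [0, 0, 0]]]'
```

```text
clock: 7.25
position: [0.4962, -0.1532, 0.0388]
tool_rot: [[-0.978, -0.21, -0.001], [-0.21, 0.978, 0.001], [0.001, 0.001, -1.0]]
wrist_force: [0.6, -0.2, -4.1]
width: 0.644
grasp_force: 65.5
clock: 7.65
position: [0.4966, -0.1534, 0.0304]
tool_rot: [[-0.978, -0.21, 0.0], [-0.21, 0.978, -0.0], [-0.0, -0.0, -1.0]]
wrist_force: [-1.4, -0.3, -2.0]
width: 0.639
grasp_force: 65.7
```

```bash
python3 shift.py '[[0, [0, 0, 0.001], [0, 0, 0]], [1, [0, 0, 0], [0, 0, 0]], [1, [0, 0, 0], [0, 0, 0]], [1, [0, 0, 0], [0, 0, 0]], [1, [0, 0, 0], [0, 0, 0]]]'
python3 shift.py '[[1, [0, 0, -0.02], [0, 0, 0]], [1, [0, 0, -0.04], [0, 0, 0]], [1, [0, 0, -0.04], [0, 0, 0]], [1, [0, 0, -0.04], [0, 0, 0]], [1, [0, 0, -0.02], [0, 0, 0]]]'
python3 shift.py '[[1, [0.02, 0, 0], [0, 0, 0]], [1, [0.01, 0, 0], [0, 0, 0]], [1, [0, 0, 0], [0, 0, 0]]]'
python3 - <<'E'
from h import *
s=bot.observe(); im=snap("wrist","w4"); print(s["clock"],s["position"],s["tool_rot"])
E
```

```text
clock: 8.15
position: [0.4967, -0.1535, 0.0294]
tool_rot: [[-0.978, -0.21, 0.0], [-0.21, 0.978, -0.0], [-0.0, -0.0, -1.0]]
wrist_force: [0.3, -0.5, 0.7]
width: 1.0
grasp_force: 0.0
clock: 8.65
position: [0.4979, -0.1542, 0.1931]
tool_rot: [[-0.978, -0.21, 0.005], [-0.21, 0.978, -0.003], [-0.004, -0.004, -1.0]]
wrist_force: [0.0, 0.1, -0.9]
width: 1.001
grasp_force: 0.0
clock: 8.95
position: [0.4659, -0.1596, 0.1889]
tool_rot: [[-0.978, -0.209, -0.001], [-0.209, 0.978, 0.001], [0.001, 0.001, -1.0]]
wrist_force: [0.5, -0.0, 0.3]
width: 1.001
grasp_force: 0.0
8.95 [ 0.4658638  -0.15957361  0.18890376] [[-9.77882333e-01 -2.09151994e-01 -1.25920244e-03]
 [-2.09152927e-01  9.77882722e-01  6.60185697e-04]
 [ 1.09327316e-03  9.08949805e-04 -9.99998989e-01]]
```

View pics/w4.png

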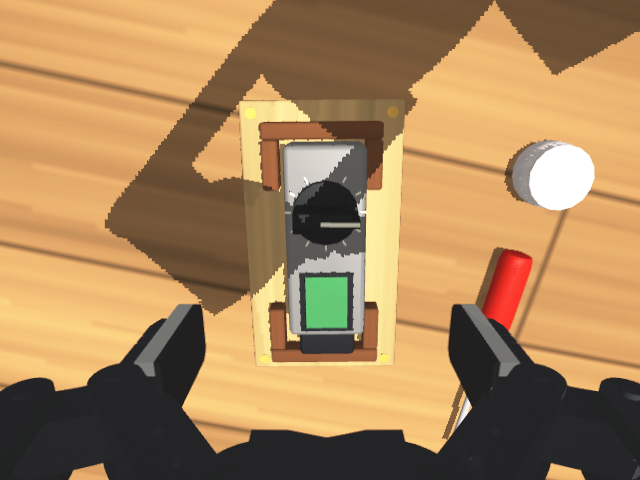

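The meter sits flat in the nest, nose at (327,345), with the dial disc centred near (327,212) and the white line from (320,224) to (360,225): click 2.

```bash
python3 - <<'E'
from h import *
s=bot.observe(); p=np.array(s["position"])
d=px2w("wrist",[(327,212)],.060,s); l=px2w("wrist",[(320,224.3),(360,225)],.088,s); print(d,l,np.degrees(np.arctan2(*(l[1]-l[0])[1::-1])))
c=px2w("wrist",[(283,143),(368,143),(364,333),(291,333)],.056,s); print(c)
print("ctr from -x end", c[:2].mean(0)+.045*np.array([.978,.2096,0]))
E
python3 shift.py '[[1, [0, 0, 0], [0, 0, 0.1428]], [1, [0, 0, 0], [0, 0, 0.1428]], [1, [0, 0, 0], [0, 0, 0.1428]], [1, [0, 0, 0], [0, 0, 0.1428]], [1, [0, 0, 0], [0, 0, 0.1428]]]'
python3 shift.py '[[1, [0, 0, 0], [0, 0, 0.1428]], [1, [0, 0, 0], [0, 0, 0.1428]], [1, [0, 0, 0], [0, 0, 0.1428]], [1, [0, 0, 0], [0, 0, 0.1428]], [1, [0, 0, 0], [0, 0, 0.1428]]]'
python3 shift.py '[[1, [0, 0, 0], [0, 0, 0.1428]], [1, [0, 0, 0], [0, 0, 0]], [1, [0, 0, 0], [0, 0, 0]]]'
python3 - <<'E'
from h import *
s=bot.observe(); R=np.array(s["tool_rot"]); print(s["position"],R,s["q"],(np.array([.4625,-.1608,.066])-s["position"])@R)
E
```

```text
[[ 0.4606184  -0.16047393  0.06      ]] [[ 0.46229472 -0.1644958   0.088     ]
 [ 0.45764003 -0.14074864  0.088     ]] 101.0899620061261
[[ 0.42263319 -0.19779317  0.056     ]
 [ 0.41106316 -0.14398356  0.056     ]
 [ 0.54609125 -0.11394194  0.056     ]
 [ 0.55746534 -0.16694122  0.056     ]]
ctr from -x end [ 0.46085817 -0.16145637  0.056     ]
clock: 9.5
position: [0.4675, -0.1595, 0.1885]
tool_rot: [[-0.874, 0.487, -0.001], [0.487, 0.874, 0.001], [0.001, 0.0, -1.0]]
wrist_force: [-0.2, -0.2, -0.4]
width: 1.002
grasp_force: 0.0
clock: 10.0
position: [0.4676, -0.1595, 0.1885]
tool_rot: [[-0.341, 0.94, -0.001], [0.94, 0.341, 0.001], [0.001, -0.001, -1.0]]
wrist_force: [-0.1, -0.2, -0.3]
width: 1.004
grasp_force: 0.0
clock: 10.3
position: [0.4674, -0.1596, 0.1888]
tool_rot: [[-0.214, 0.977, -0.001], [0.977, 0.214, 0.001], [0.001, -0.001, -1.0]]
wrist_force: [-0.5, 0.5, 0.5]
width: 1.001
grasp_force: 0.0
[ 0.46740402 -0.15960421  0.18875432] [[-2.13874141e-01  9.76860996e-01 -6.67610151e-04]
 [ 9.76860923e-01  2.13874562e-01  6.39195514e-04]
 [ 7.67189995e-04 -5.15454877e-04 -9.99999573e-01]] [-5.55456948e-01  1.93036771e-01  1.72941953e+00  2.03433010e-04
  1.22004067e+00 -7.71066354e-01] [-0.00021346 -0.00498302  0.12275677]
```

```bash
python3 shift.py '[[1, [-0.0003, -0.0057, 0.03], [0, 0, 0]], [1, [0, 0, 0.035], [0, 0, 0]], [1, [0, 0, 0.03], [0, 0, 0]], [1, [0, 0, 0.02], [0, 0, 0]], [1, [0, 0, 0.0078], [0, 0, 0]]]'
python3 shift.py '[[1, [0, 0, 0], [0, 0, 0]], [1, [0, 0, 0], [0, 0, 0]]]'
python3 shift.py '[[0, [0, 0, 0], [0, 0, 0]], [0, [0, 0, 0], [0, 0, 0]], [0, [0, 0, 0], [0, 0, 0]], [0, [0, 0, 0], [0, 0, 0]], [0, [0, 0, 0], [0, 0, 0]]]'
python3 shift.py '[[0, [0, 0, 0], [0, 0, 0]], [0, [0, 0, 0], [0, 0, 0]], [0, [0, 0, 0], [0, 0, 0]]]'
python3 - <<'E'
from h import *
s=bot.observe(); print(s["position"],s["tool_rot"],s["torque"],s["q"])
E
```

```text
clock: 10.8
position: [0.4605, -0.1604, 0.0643]
tool_rot: [[-0.213, 0.977, -0.003], [0.977, 0.213, 0.002], [0.003, -0.003, -1.0]]
wrist_force: [-0.8, 0.4, -0.0]
width: 0.999
grasp_force: 0.0
clock: 11.0
position: [0.4624, -0.1616, 0.0673]
tool_rot: [[-0.211, 0.977, 0.001], [0.977, 0.211, -0.001], [-0.001, 0.001, -1.0]]
wrist_force: [-0.7, -0.9, -0.6]
width: 1.0
grasp_force: 0.0
clock: 11.5
position: [0.4616, -0.1613, 0.0667]
tool_rot: [[-0.21, 0.978, -0.0], [0.978, 0.21, -0.0], [-0.0, -0.0, -1.0]]
wrist_force: [3.3, 0.7, 7.3]
width: 0.143
grasp_force: 20.4
clock: 11.8
position: [0.4618, -0.1613, 0.0669]
tool_rot: [[-0.21, 0.978, 0.0], [0.978, 0.21, -0.0], [-0.0, 0.0, -1.0]]
wrist_force: [-2.0, 1.3, 5.1]
width: 0.139
grasp_force: 59.9
[ 0.46175261 -0.161322    0.06689025] [[-2.10234877e-01  9.77650886e-01  2.01882483e-04]
 [ 9.77650859e-01  2.10234928e-01 -2.72140546e-04]
 [-3.08501195e-04  1.40157149e-04 -9.99999943e-01]] [ 0.06061823  0.33324519 -0.01395659] [-5.64533784e-01  3.31503522e-01  1.89008860e+00 -1.53258174e-04
  9.19684373e-01 -7.76256150e-01]
```

```bash
python3 shift.py '[[0, [0, 0, 0], [0, 0, -0.1]], [0, [0, 0, 0], [0, 0, -0.1]], [0, [0, 0, 0], [0, 0, -0.1]], [0, [0, 0, 0], [0, 0, -0.1]], [0, [0, 0, 0], [0, 0, -0.1]]]'
python3 -c 'from cell import bot, imaging;s=bot.observe();print(s["torque"],s["q"][0]-s["q"][5])'
python3 shift.py '[[0, [0, 0, 0], [0, 0, -0.1]], [0, [0, 0, 0], [0, 0, -0.1]], [0, [0, 0, 0], [0, 0, -0.1]], [0, [0, 0, 0], [0, 0, -0.1]], [0, [0, 0, 0], [0, 0, -0.1]]]'
python3 -c 'from cell import bot, imaging;s=bot.observe();print(s["torque"],s["q"][0]-s["q"][5])'
python3 shift.py '[[0, [0, 0, 0], [0, 0, -0.04]], [0, [0, 0, 0], [0, 0, 0]], [0, [0, 0, 0], [0, 0, 0]]]'
python3 -c 'from cell import bot, imaging;s=bot.observe();print(s["torque"],s["q"][0]-s["q"][5])'
```

```text
clock: 12.3
position: [0.4619, -0.1614, 0.0669]
tool_rot: [[-0.656, 0.754, 0.0], [0.754, 0.656, -0.0], [-0.001, 0.0, -1.0]]
wrist_force: [-0.9, 0.2, 5.1]
width: 0.134
grasp_force: 59.9
[ 0.05609633  0.23573144 -0.0187762 ] 0.7158589262788599
clock: 12.8
position: [0.462, -0.1615, 0.0669]
tool_rot: [[-0.938, 0.348, 0.001], [0.348, 0.938, -0.0], [-0.001, -0.0, -1.0]]
wrist_force: [-0.8, 0.6, 4.0]
width: 0.136
grasp_force: 59.9
[0.01364777 0.21997388 0.01336965] 1.2157479351978964
clock: 13.1
position: [0.462, -0.1614, 0.0669]
tool_rot: [[-0.949, 0.315, 0.001], [0.315, 0.949, -0.0], [-0.001, -0.0, -1.0]]
wrist_force: [-0.4, -0.2, 5.7]
width: 0.138
grasp_force: 60.0
[ 0.05180897  0.14436418 -0.00017884] 1.2506155559607999
```

```bash
for i in 1; do python3 shift.py '[[0, [0, 0, 0], [0, 0, -0.02]], [0, [0, 0, 0], [0, 0, 0]], [0, [0, 0, 0], [0, 0, 0]]]'; done | grep clock
python3 -c 'from cell import bot, imaging;s=bot.observe();print(s["torque"],s["q"][0]-s["q"][5])'
python3 shift.py '[[0, [0, 0, 0], [0, 0, -0.02]], [0, [0, 0, 0], [0, 0, 0]], [0, [0, 0, 0], [0, 0, 0]]]' | grep clock
python3 -c 'from cell import bot, imaging;s=bot.observe();print(s["torque"],s["q"][0]-s["q"][5])'
python3 shift.py '[[0, [0, 0, 0], [0, 0, -0.02]], [0, [0, 0, 0], [0, 0, 0]], [0, [0, 0, 0], [0, 0, 0]]]' | grep clock
python3 -c 'from cell import bot, imaging;s=bot.observe();print(s["torque"],s["q"][0]-s["q"][5])'
```

```text
clock: 13.4
[-0.071562    0.11464414 -0.10601146] 1.2705174114189304
clock: 13.7
[-0.08941273  0.02524765 -0.22677483] 1.2905994241469836
clock: 14.0
[-0.65823697 -0.23073272 -0.59356309] 1.3102790270218154
```

```bash
for k in 1; do
python3 shift.py '[[0, [0, 0, 0], [0, 0, 0.14]], [0, [0, 0, 0], [0, 0, 0.14]], [0, [0, 0, 0], [0, 0, 0.14]], [0, [0, 0, 0], [0, 0, 0.14]], [0, [0, 0, 0], [0, 0, 0.14]]]'
python3 shift.py '[[0, [0, 0, 0], [0, 0, 0.14]], [0, [0, 0, 0], [0, 0, 0.14]], [0, [0, 0, 0], [0, 0, 0.14]], [0, [0, 0, 0], [0, 0, 0.14]], [0, [0, 0, 0], [0, 0, 0.14]]]'
python3 shift.py '[[0, [0, 0, 0], [0, 0, 0.14]], [0, [0, 0, 0], [0, 0, 0.14]], [0, [0, 0, 0], [0, 0, 0.14]], [0, [0, 0, 0], [0, 0, 0.14]], [0, [0, 0, 0], [0, 0, 0.14]]]'
python3 shift.py '[[0, [0, 0, 0], [0, 0, 0.14]], [0, [0, 0, 0], [0, 0, 0.14]], [0, [0, 0, 0], [0, 0, 0.14]], [0, [0, 0, 0], [0, 0, 0.14]], [0, [0, 0, 0], [0, 0, 0]]]'; done | egrep 'clock|force'
python3 -c 'from cell import bot, imaging;s=bot.observe();print(s["torque"],s["q"][0]-s["q"][5],s["position"])'
```

```text
clock: 14.5
wrist_force: [1.2, -0.4, 6.9]
grasp_force: 60.2
clock: 15.0
wrist_force: [-1.8, -4.6, 10.7]
grasp_force: 60.7
clock: 15.5
wrist_force: [-0.8, -2.4, 7.0]
grasp_force: 60.1
clock: 16.0
wrist_force: [-1.3, -2.6, 6.9]
grasp_force: 60.1
[-0.42285889  0.0098443   0.00511721] -1.3522214482396557 [ 0.46184582 -0.16159422  0.06685993]
```

Now at click 5's angle with almost no torque; release, lift and look.

```bash
python3 shift.py '[[1, [0, 0, 0], [0, 0, 0]], [1, [0, 0, 0], [0, 0, 0]], [1, [0, 0, 0], [0, 0, 0]], [1, [0, 0, 0], [0, 0, 0]], [1, [0, 0, 0], [0, 0, 0]]]'
python3 shift.py '[[1, [0, 0, -0.03], [0, 0, 0]], [1, [0, 0, -0.045], [0, 0, 0]], [1, [0, 0, -0.045], [0, 0, 0]], [1, [0, 0, -0.03], [0, 0, 0]], [1, [0, 0, 0], [0, 0, 0]]]'
python3 shift.py '[[1, [0, 0, 0], [0, 0, 0]], [1, [0, 0, 0], [0, 0, 0]]]' | head -2
python3 - <<'E'
from h import *
s=bot.observe(); snap("wrist","w5"); print(s["clock"],s["position"],s["tool_rot"])
E
```

```text
clock: 16.5
position: [0.4615, -0.161, 0.0663]
tool_rot: [[0.975, 0.221, -0.001], [0.221, -0.975, 0.0], [-0.0, -0.001, -1.0]]
wrist_force: [0.0, 0.2, -0.4]
width: 0.966
grasp_force: 0.0
clock: 17.0
position: [0.4641, -0.1626, 0.2214]
tool_rot: [[0.975, 0.221, 0.008], [0.221, -0.975, -0.005], [0.007, 0.007, -1.0]]
wrist_force: [-0.5, 0.5, -0.1]
width: 0.997
grasp_force: 0.0
clock: 17.2
position: [0.4609, -0.1607, 0.2151]
17.2 [ 0.46085527 -0.16068976  0.21511548] [[ 0.97534994  0.22065205 -0.00227141]
 [ 0.22065568 -0.97535062  0.0014934 ]
 [-0.0018859  -0.00195779 -0.99999631]]
```

View pics/w5.png

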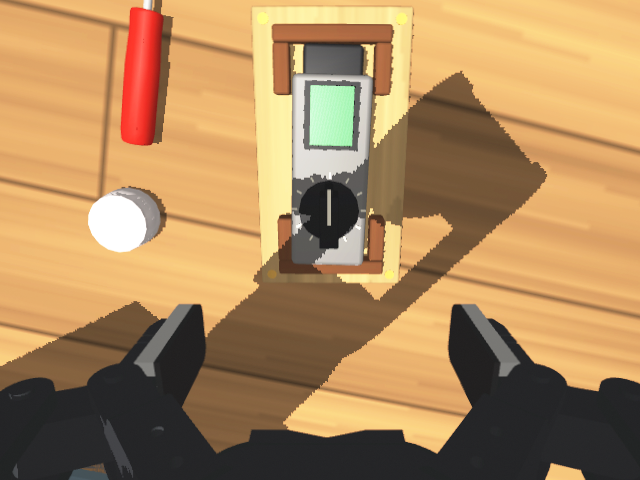

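The meter is in the nest and the white line at (328,190)–(328,225) points at the display, as click 5 should. I'll check it against a projection.

```bash
python3 - <<'E'
from h import *
a=np.array([.461,-.161,.088]); f=.211; x=np.array([np.cos(f),np.sin(f),0])
print(w2px("wrist",[a+.019*x,a,a-.019*x]))
s=bot.observe(); print(s["clock"],np.abs(s["joint_velocities"]).max())
E
```

```text
[[327.59433879 193.93539481]
 [327.21242412 221.92695483]
 [326.84496557 248.84956096]]
17.25 0.0032456963390013046
```

The line runs from the bar's centre to the end nearest the meter's +x, so the selector is on click 5.

```bash
python3 -c 'from cell import bot, imaging;print(bot.job_done())'
```

```text
the job is handed in; nothing more can be done
None
```

The meter lies flat in the nest with its selector turned to the anticlockwise stop and then five clicks clockwise (confirmed in the last wrist picture), the gripper is clear, and I handed the job in at about 17 s.

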